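# Start a flash-point run: purge, ignite, time

## Task

Start the flash-point run by pressing three latching keys with a fingertip, lightly, in this order: first the square key of the purge box, then the round key of the igniter box, last the long bar key of the timer; push each all the way down, where it stays. Do not press the cross-shaped vent key, do not lift or shove the boxes, and leave everything else on the bench where it stands. Finish with the hand clear.

Things in the scene. Friction and masses are not known exactly. Their poses are not given: they have to be found in the camera images.
- purge: purge box: white box 90 (x) by 100 (y) by 60 high with a SQUARE key, and a brass nipple and a small round gauge behind it (mm). Origin: centre of its underside; its z is up, its -x side is the front. The key lies 18 mm in front of the centre (towards -x). It stands loose on rubber feet, about 1 kg, and slides if shoved.
- purge_top (a point): centre of the top face of the purge box's key, which is square, 32 by 32 mm, white with a black surround of its own outline (z up); it moves down with the key. Before pressing it stands 14 mm above the box top, 74 mm above the work surface.
- purge_key (a joint): how far the purge box's key is pressed, m: 0 up, 0.010 fully down. It resists with about 3 N all the way, has no spring, and stays down where it is left (latching).
- igniter: igniter box: white box 90 (x) by 85 (y) by 80 high, the tallest of the four, with a ROUND key, and two brass terminal pins in black sockets behind it (they stand 20 above the box top) (mm). Origin: centre of its underside; its z is up, its -x side is the front. The key lies 18 mm in front of the centre (towards -x). It stands loose on rubber feet, about 1 kg, and slides if shoved.
- igniter_top (a point): centre of the top face of the igniter box's key, which is round, 36 in diameter, mm, white with a black surround of its own outline (z up); it moves down with the key. Before pressing it stands 14 mm above the box top, 94 mm above the work surface.
- igniter_key (a joint): how far the igniter box's key is pressed, m: 0 up, 0.010 fully down. It resists with about 3 N all the way, has no spring, and stays down where it is left (latching).
- timer: timer: white flat box 85 (x) by 120 (y) by 45 high, the lowest of the four, with a LONG BAR key, and a grey display ridge behind it (18 above the box top) (mm). Origin: centre of its underside; its z is up, its -x side is the front. The key lies 20 mm in front of the centre (towards -x). It stands loose on rubber feet, about 1 kg, and slides if shoved.
- timer_top (a point): centre of the top face of the timer's key, which is a bar 20 (along box x) by 80 (along box y) mm, white with a black surround of its own outline (z up); it moves down with the key. Before pressing it stands 14 mm above the box top, 59 mm above the work surface.
- timer_key (a joint): how far the timer's key is pressed, m: 0 up, 0.010 fully down. It resists with about 3 N all the way, has no spring, and stays down where it is left (latching).
- vent: vent box: white box 90 (x) by 100 (y) by 60 high with a CROSS-shaped key and a steel stem with a disc behind it (24 above the box top); not to be operated (mm). Origin: centre of its underside; its z is up, its -x side is the front. The key lies 18 mm in front of the centre (towards -x). It stands loose on rubber feet, about 1 kg, and slides if shoved.
- vent_top (a point): centre of the top face of the vent box's key, which is a plus sign, two arms 40 by 13 mm, white with a black surround of its own outline (z up); it moves down with the key. Before pressing it stands 14 mm above the box top, 74 mm above the work surface.
- vent_key (a joint): how far the vent box's key is pressed, m: 0 up, 0.010 fully down. It resists with about 3 N all the way, has no spring, and stays down where it is left (latching).
- dome: polished steel dome cover, 120 across, 98 high over its wooden knob (mm), loose bystander; origin: centre of its underside; leave it alone.
- beaker: glass beaker, 66 across, 85 high (mm), loose bystander; origin: centre of its underside; leave it alone.
- cup: steel sample cup, 54 across, 55 high (mm), loose bystander; origin: centre of its underside; leave it alone.
- bottle: amber glass bottle, 56 across, 120 high (mm), loose bystander; origin: centre of its underside; leave it alone.
- jar: small glass jar, 40 across, 50 high (mm), loose bystander; origin: centre of its underside; leave it alone.
- wrench: steel wrench about 140 long lying flat; origin about the middle of its underside (mm), loose bystander; leave it alone.
- measure: slim glass measuring cylinder on a blue foot 68 across, 158 high (mm), loose bystander; origin: centre of its underside; leave it alone.

How it is judged:
By the outcome, as a careful person would: the job done as asked, in the order asked, and still so for the second after the job is handed in, with the robot touching nothing.
It also fails if it takes over 56 s, if anything falls off the work surface, if the arm or the gripper's body presses on something with over 40 N, if the wrist force passes 120 N, or if a joint passes its speed limit or range.

## Robot

A 6-joint arm with a two-finger parallel gripper is mounted at the origin on the work surface. World frame = base frame: x ahead of the robot, y to its left, z up, the work surface at z = 0. Lengths are in m, angles in rad, forces in N, time in s.
With the tool pointing down it reaches from about 0.35 to 0.85 m from the base axis. Payload 8.1 kg.
Tool frame: the origin (TCP) lies midway between the tips of the shut fingers; the grasp point (between the pads) lies 19 mm behind it; z points along the fingers, y is the line along which they close (so a half turn about z gives the same grasp; the last joint's range is limited). The gripper opens to 93 mm and grips with 3 to 60 N. Pads are 15 mm wide; open, the fingers measure 128 mm over their backs; the gripper's body (75 mm by 188 mm) begins 65 mm behind the grasp point.
Start: joints at [1.223, 0.13, 1.488, -0, 1.523, -0.085], TCP at [0.156, 0.579, 0.191] pointing down, gripper open.
Joint ranges: [-2.96, 2.96], [-0.89, 2.26], [0.02, 2.5], [-1.34, 4.48], [0, 2.73], [-2.66, 2.66]. Speed limits (rad/s): [2.39, 2.39, 2.79, 3.14, 3.14, 3.14].

## Interface

Orientations are given as a unit quaternion [x, y, z, w].
In Python, from cell import ctrl gives the robot as it stands. The module is installed in compiled form; this text tells all that it offers.
- The arm moves only by the shell command python3 -m jog 'ROWS' [FORCE]. ROWS is JSON, a list of rows, each a list of 7 numbers: the shift along the world's x, y, z scaled (see below), then the turn, a rotation vector about the world's x, y, z scaled (see below), then the closure, from 0 (fully open) to 1 (shut). A call has 1 to 5 rows; each row is the pose to reach, as a shift and turn from the pose commanded when the call began, turning the shorter way round; what a row does not reach only later rows make up. The controller multiplies each number of a shift by 0.1 m and each number of a turn by 360 degrees. A row lasts 1/10 s, in which the tool goes at most 50 mm and 8.59 degrees, less where a joint would pass 70% of its speed; a pose out of reach is approached as far as the arm can. A call with a number of a shift or a turn outside -1 to 1 is refused whole. A call with a gripper value outside its range is refused whole. The fingers move at their own pace and stop on an object; FORCE is the grip in N (left out, the last holds). Time passes only in rows, so rows that repeat a pose let the fingers close. It gives the time, the measured TCP pose, the force, the opening and the grip force at its end, in the units of the state.
- ctrl.get_state(): the state, without advancing time (a new reading comes with each control period).
- ctrl.grab_frame(name): name is "scene" or "top" or "wrist"; returns the picture (400x640x3 uint8, red, green, blue); there is no depth.
- ctrl.calibration(name): a dict with "fovy" (degrees; the focal length in pixels is half the picture's height over the tangent of half this angle, whatever the lens; pixels are square), "cx", "cy" (the principal point, pixels), "R" (3x3) and "t" (3): a world point X has camera coordinates R X + t; the wrist camera has in their place "hand_eye" (4x4, takes a point from camera to tool coordinates, whose origin is the TCP and whose axes are the flange's). Camera axes: x right, y down, z forward; pixel columns grow to the right and rows downward; lengths in m; the calibration is good to about 2 mm. A picture is of the moment at which its call begins: read the wrist's pose just before it. calibration takes no time and is no camera call.
- ctrl.job_done(): hands the job in; it is judged then, once.
The state is a dict: "time": time; "joints": joint angles; "qd": joint speeds; "joint_efforts": joint torques, N m; "tool_pos": TCP position; "tcp_rot": TCP orientation; "force": force on the tool from outside, world axes, zero at the start; "torque": the same for the moment, N m; "opening": finger opening in m; "finger_force": force on a finger pad.
Only numpy, scipy, OpenCV 4.12 (cv2) and the standard library are available. Lean on these libraries where they do the work, as an engineer would, in place of code of your own. Each camera call takes 0.05 s, during which the arm holds its last target. There are 200 camera calls.

## Working session

There is one attempt and no reset: what is moved stays moved. The work goes in short steps, Python scripts to look and compute and a shell command to move; the robot and the scene stay as the last step left them, time stands still between calls to the robot, and variables do not carry over. Pictures are saved under pics/ and viewed, at most 10 in all, crops included, and the job is handed in when it is done.

```bash
mkdir -p pics; python3 - <<'E'
from cell import ctrl
import cv2
s=ctrl.get_state();print(s)
for n in("top","scene"):
    cv2.imwrite(f"pics/{n}0.png",cv2.cvtColor(ctrl.grab_frame(n),cv2.COLOR_RGB2BGR))
for n in("top","scene","wrist"):print(n,ctrl.calibration(n))
E
```

```text
{'time': 0.0, 'joints': array([ 1.22257272e+00,  1.31146624e-01,  1.48929072e+00,  1.72465206e-06,
        1.52300017e+00, -8.54113169e-02]), 'qd': array([-6.70575850e-04, -5.48294879e-05, -4.89261429e-04,  8.34623262e-04,
       -7.29232631e-04, -7.42702977e-04]), 'joint_efforts': array([-2.33260354e-03, -5.59837425e+01, -4.91757274e+01,  7.67346891e-02,
        3.54565296e-02, -1.50091469e-04]), 'tool_pos': array([0.15564771, 0.57880993, 0.18968991]), 'tcp_rot': array([ 1.31028281e-01,  9.91378202e-01, -9.00649973e-04, -1.99277223e-04]), 'force': array([-0.19591706,  0.48579042, -0.53786498]), 'torque': array([-0.00324246, -0.04377662, -0.05167947]), 'finger_force': 0.0, 'opening': 0.0936023665033915}
top {'fovy': 56.45652823745923, 'cx': 316.8068357224018, 'cy': 199.5720173084082, 'R': array([[-0.12965044, -0.99155796, -0.00189265],
       [-0.96541434,  0.12666703, -0.2278829 ],
       [ 0.22619883, -0.02771793, -0.97368671]]), 't': array([0.02560586, 0.61103992, 0.78596723])}
scene {'fovy': 50.41230582223746, 'cx': 320.6811808602591, 'cy': 199.32728275062848, 'R': array([[ 0.78025262,  0.62546277,  0.00147793],
       [ 0.53670001, -0.66830567, -0.51509283],
       [-0.32118368,  0.40269573, -0.85713312]]), 't': array([-0.42930728, -0.31850389,  1.51484005])}
wrist {'fovy': 65.61808549949562, 'cx': 318.85821653110753, 'cy': 198.06596507132426, 'hand_eye': array([[ 1.20965898e-04, -9.60911139e-01, -2.76856944e-01,
         7.69979165e-02],
       [ 9.99999857e-01, -2.79986199e-05,  5.34102790e-04,
         9.51451957e-04],
       [-5.20976933e-04, -2.76856969e-01,  9.60910999e-01,
        -1.92968156e-01],
       [ 0.00000000e+00,  0.00000000e+00,  0.00000000e+00,
         1.00000000e+00]])}
```

View pics/top0.png

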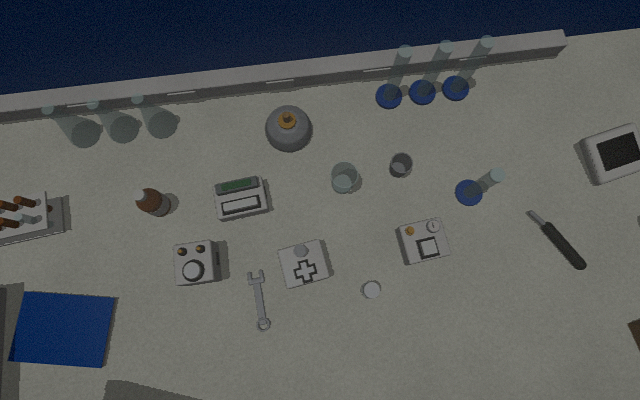

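View pics/scene0.png

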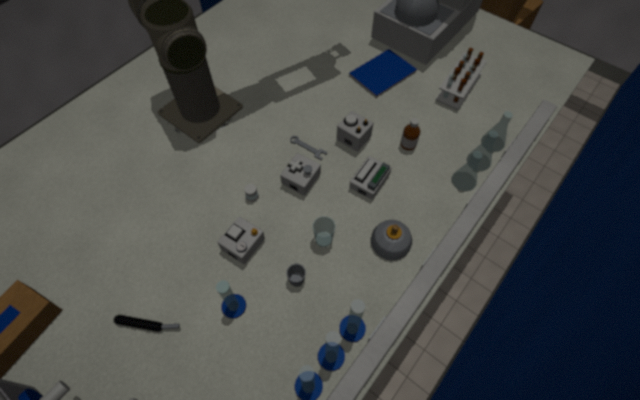

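The top view shows the igniter's round key at about (193,270), the timer bar at (240,206), the vent cross at (305,270) and the purge square at (428,248). The scene view shows them at (351,120), (368,171), (297,167) and (235,232). I'll cast rays from both views.

```bash
cat > h.py <<'E'
import numpy as np,cv2
from cell import ctrl
from scipy.spatial.transform import Rotation as Ro
def ray(n,uv,st=None):
    c=ctrl.calibration(n);f=200/np.tan(np.radians(c['fovy']/2))
    d=np.array([(uv[0]-c['cx'])/f,(uv[1]-c['cy'])/f,1])
    if n=='wrist':
        H=c['hand_eye'];R=Ro.from_quat(st['tcp_rot']).as_matrix()
        return R@H[:3,3]+st['tool_pos'],R@H[:3,:3]@d
    return -c['R'].T@c['t'],c['R'].T@d
def onz(n,uv,z,st=None):
    o,d=ray(n,uv,st);return o+d*(z-o[2])/d[2]
E
python3 - <<'E'
from h import *
np.set_printoptions(precision=4,suppress=True)
T=dict(purge=(428,248,.074,235,232),igniter=(193,270,.094,351,120),timer=(240,206,.059,368,171),vent=(305,270,.074,297,167))
im=cv2.imread('pics/top0.png');g=cv2.cvtColor(im,cv2.COLOR_BGR2GRAY)
for k,(u,v,z,a,b) in T.items():
    w=30;p=g[v-w:v+w,u-w:u+w]
    m=(p<70).astype(np.uint8)
    cs,_=cv2.findContours(m,cv2.RETR_EXTERNAL,cv2.CHAIN_APPROX_NONE)
    r=[(np.round(cv2.minAreaRect(c),1) if 0 else cv2.minAreaRect(c)) for c in cs if cv2.contourArea(c)>60]
    r=[((x[0][0]+u-w,x[0][1]+v-w),x[1],x[2]) for x in r]
    best=min(r,key=lambda x:np.hypot(x[0][0]-u,x[0][1]-v)) if r else None
    print(k,best,'top',onz('top',best[0] if best else (u,v),z-.010),'scene',onz('scene',(a,b),z))
    bx=cv2.boxPoints(best);P=np.array([onz('top',q,z-.012)for q in bx])
    print(' sides',P[1,:2]-P[0,:2],P[2,:2]-P[1,:2])
C=[cv2.resize(im[v-35:v+35,u-35:u+35],(280,280),interpolation=cv2.INTER_CUBIC) for u,v,*_ in T.values()]
cv2.imwrite('pics/crops.png',np.vstack([np.hstack(C[:2]),np.hstack(C[2:])]))
E
```

```text
purge ((427.5094337463379, 247.28301811218262), (20.329362869262695, 18.95575714111328), 74.05460357666016) top [ 0.4691 -0.2867  0.064 ] scene [ 0.4753 -0.288   0.074 ]
 sides [ 0.0063 -0.0433] [-0.0449 -0.0036]
igniter ((193.64634323120117, 270.1829299926758), (20.31940460205078, 22.307172775268555), 6.34019136428833) top [0.485  0.2315 0.084 ] scene [0.4921 0.2284 0.094 ]
 sides [ 0.0468 -0.0076] [-0.0106 -0.0436]
timer ((240.71463012695312, 204.66829299926758), (13.340019226074219, 38.972412109375), 77.90524291992188) top [0.6253 0.1245 0.049 ] scene [0.6392 0.1217 0.059 ]
 sides [ 0.0081 -0.0911] [-0.0324 -0.0035]
vent ((305.00000381469727, 271.5), (21.913463592529297, 23.25510597229004), 26.56505012512207) top [ 0.4517 -0.007   0.064 ] scene [ 0.4665 -0.0113  0.074 ]
 sides [ 0.0424 -0.0283] [-0.0272 -0.0407]
```

View pics/crops.png

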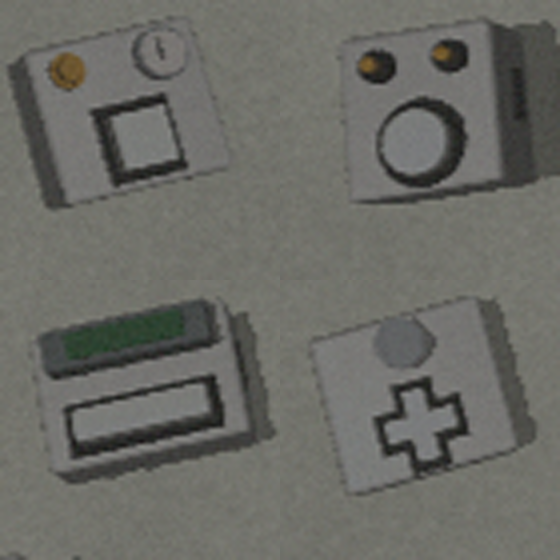

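The crops show all four keys and their surrounds clearly, and the two views agree to about 1 cm. I'll shut the fingers and travel over the igniter and timer, looking with the wrist camera on the way.

```bash
python3 -m jog '[[0.5,-0.5,0.2,0,0,0.02,1],[1,-1,0.4,0,0,0.04,1],[1,-1,0.4,0,0,0.055,1]]' 10 && python3 -m jog '[[0.5,-0.5,0,0,0,0,1],[1,-1,0,0,0,0,1],[1,-1,0,0,0,0,1]]' && python3 -m jog '[[0.5,-0.5,0,0,0,0,1],[1,-1,0,0,0,0,1],[1,-1,0,0,0,0,1],[1,-1,0,0,0,0,1],[1,-1,0,0,0,0,1]]'
python3 - <<'E'
from h import *
import pickle
s=ctrl.get_state();im=ctrl.grab_frame('wrist')
cv2.imwrite('pics/w1.png',cv2.cvtColor(im,cv2.COLOR_RGB2BGR));pickle.dump(s,open('w1.pkl','wb'))
print(s['force'],s['opening'],s['time'])
E
```

```text
time: 0.4
tool_pos: [0.2564, 0.4779, 0.2305]
tcp_rot: [-0.044, 0.999, -0.001, -0.0]
force: [1.1, 0.4, 0.1]
opening: 0.0736
finger_force: 0.0
time: 0.7
tool_pos: [0.3571, 0.3773, 0.2306]
tcp_rot: [-0.041, 0.999, -0.0, 0.0]
force: [-0.3, 0.5, 0.2]
opening: 0.0497
finger_force: 0.0
time: 1.2
tool_pos: [0.456, 0.2786, 0.2302]
tcp_rot: [-0.04, 0.999, -0.0, -0.001]
force: [-0.0, 1.3, -0.1]
opening: 0.0096
finger_force: 0.0
[-0.04068779  1.25221227 -0.11856901] 0.009629533323576007 1.2
```

View pics/w1.png

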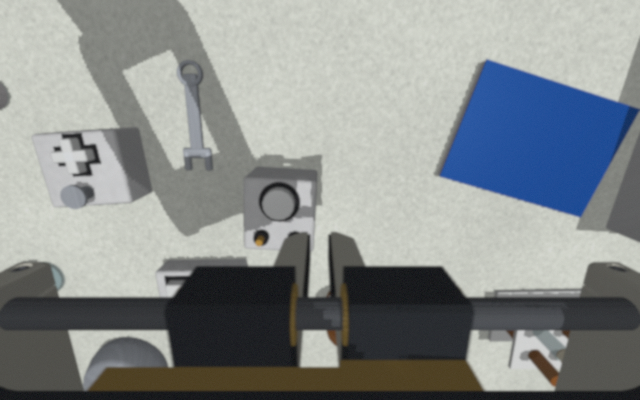

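The wrist view shows the igniter's round key at (279,202), the vent's cross at (76,155), and the timer partly hidden at about (205,278). The fingers end at about (320,240). Next I'll get the igniter's position, go on to the purge box and measure there.

```bash
python3 - <<'E'
from h import *
import pickle
s=pickle.load(open('w1.pkl','rb'));print(onz('wrist',(279,202),.094,s),onz('wrist',(76,155),.074,s))
for k,uv,z in (('purge',(429,247.5),.074),('ign',(191.75,270.5),.094),('timer',(241.5,204.7),.059),('vent',(305,270),.074),('measfoot',(469,192),.01)):print(k,onz('top',uv,z))
E
python3 -m jog '[[0,-0.5,0,0,0,0,1],[0,-1,0,0,0,0,1],[0,-1,0,0,0,0,1]]' && python3 -m jog '[[0,-0.5,0,0,0,0,1],[0,-1,0,0,0,0,1],[0,-1,0,0,0,0,1]]' && python3 -m jog '[[0,-0.5,0,0,0,0,1],[0,-1,0,0,0,0,1],[0,-1,0,0,0,0,1]]' && python3 -m jog '[[0,-0.5,0,0,0,0,1],[0,-1,0,0,0,0,1],[0,-1,0,0,0,0,1]]' && python3 -m jog '[[0,-0.5,0,0,0,0,1],[0,-1,0,0,0,0,1],[0,-1,0,0,0,0,1],[0,-1,0,0,0,0,1],[0,-1,0,0,0,0,1]]'
python3 - <<'E'
from h import *
import pickle
s=ctrl.get_state();im=ctrl.grab_frame('wrist')
cv2.imwrite('pics/w2.png',cv2.cvtColor(im,cv2.COLOR_RGB2BGR));pickle.dump(s,open('w2.pkl','wb'))
E
```

```text
[0.48195283 0.23749244 0.094     ] [0.45126198 0.00506194 0.074     ]
purge [ 0.4675477  -0.28680653  0.074     ]
ign [0.48396186 0.23233238 0.094     ]
timer [0.62251301 0.1208506  0.059     ]
vent [ 0.45449608 -0.00763457  0.074     ]
measfoot [ 0.59333487 -0.43179815  0.01      ]
time: 1.55
tool_pos: [0.4553, 0.1764, 0.2307]
tcp_rot: [-0.04, 0.999, -0.001, -0.0]
force: [-0.9, 0.7, -0.4]
opening: 0.0003
finger_force: 0.0
time: 1.85
tool_pos: [0.4556, 0.0763, 0.2308]
tcp_rot: [-0.04, 0.999, -0.001, 0.0]
force: [-0.0, 0.3, 0.3]
opening: 0.0003
finger_force: 0.0
time: 2.15
tool_pos: [0.4558, -0.0235, 0.2307]
tcp_rot: [-0.04, 0.999, -0.001, 0.0]
force: [-0.4, 0.7, -0.3]
opening: 0.0005
finger_force: 0.0
time: 2.45
tool_pos: [0.4559, -0.1232, 0.2305]
tcp_rot: [-0.04, 0.999, -0.001, -0.0]
force: [-0.3, 0.9, -1.0]
opening: 0.0005
finger_force: 0.0
time: 2.95
tool_pos: [0.4566, -0.2183, 0.2306]
tcp_rot: [-0.042, 0.999, 0.001, 0.0]
force: [0.7, 0.9, 1.0]
opening: 0.0002
finger_force: 0.0
```

View pics/w2.png

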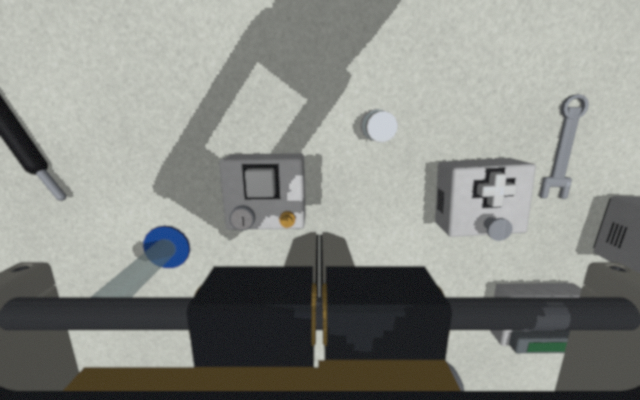

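The purge box's square key is at (261,182), unobstructed; the nipple (287,219) and gauge (242,216) are behind it. The box edges run nearly parallel to the image, so the yaw is good.

```bash
python3 - <<'E'
from h import *
import pickle
s=pickle.load(open('w2.pkl','rb'));p=onz('wrist',(261,182),.074,s);print(p,p-s['tool_pos'],onz('wrist',(495,188),.074,s))
for z in(.0,.02):
  print([onz('wrist',q,z+.06,s) for q in((245,167),(278,167))] )
E
```

```text
[ 0.46690519 -0.28321192  0.074     ] [ 0.01032729 -0.06494304 -0.15662022] [ 0.45109672 -0.01186633  0.074     ]
[array([ 0.45374056, -0.30507086,  0.06      ]), array([ 0.45043642, -0.26611512,  0.06      ])]
[array([ 0.44968983, -0.30061982,  0.08      ]), array([ 0.44656745, -0.26380696,  0.08      ])]
```

```bash
python3 -m jog '[[0.1,-0.5,-0.3,0,0,0,1],[0.1,-0.66,-0.6,0,0,0,1],[0.1,-0.66,-0.9,0,0,0,1],[0.1,-0.66,-0.9,0,0,0,1]]' && python3 -m jog '[[0,0,-0.3,0,0,0,1],[0,0,-0.55,0,0,0,1],[0,0,-0.55,0,0,0,1]]' && python3 -m jog '[[0,0,-0.05,0,0,0,1],[0,0,-0.1,0,0,0,1],[0,0,-0.12,0,0,0,1],[0,0,-0.14,0,0,0,1],[0,0,-0.14,0,0,0,1]]'
```

```text
time: 3.4
tool_pos: [0.4636, -0.2833, 0.1357]
tcp_rot: [-0.042, 0.999, 0.003, -0.003]
force: [0.5, 1.3, -1.3]
opening: 0.0004
finger_force: 0.0
time: 3.7
tool_pos: [0.4648, -0.2838, 0.0839]
tcp_rot: [-0.042, 0.999, 0.002, -0.002]
force: [-0.7, 0.5, -0.5]
opening: 0.0003
finger_force: 0.0
time: 4.2
tool_pos: [0.466, -0.2867, 0.072]
tcp_rot: [-0.041, 0.999, -0.0, 0.0]
force: [-0.1, 0.6, 1.1]
opening: 0.0004
finger_force: 0.0
```

```bash
python3 -m jog '[[0,0,-0.02,0,0,0,1],[0,0,-0.04,0,0,0,1],[0,0,-0.05,0,0,0,1],[0,0,-0.06,0,0,0,1],[0,0,-0.06,0,0,0,1]]' && python3 -m jog '[[0,0,-0.01,0,0,0,1],[0,0,-0.01,0,0,0,1]]' && python3 -m jog '[[0,0,-0.01,0,0,0,1],[0,0,-0.01,0,0,0,1]]'
```

```text
time: 4.7
tool_pos: [0.4657, -0.2865, 0.0655]
tcp_rot: [-0.041, 0.999, 0.0, -0.0]
force: [-0.3, 0.5, 0.2]
opening: 0.0007
finger_force: 0.0
time: 4.9
tool_pos: [0.4658, -0.2866, 0.0647]
tcp_rot: [-0.041, 0.999, 0.0, -0.0]
force: [0.3, -0.1, -0.1]
opening: 0.0005
finger_force: 0.0
time: 5.1
tool_pos: [0.4658, -0.2865, 0.0636]
tcp_rot: [-0.041, 0.999, 0.0, -0.0]
force: [0.5, 0.9, 0.1]
opening: 0.0004
finger_force: 0.0
```

No 3 N reaction shows, so I'll look before going deeper.

```bash
python3 - <<'E'
from h import *
a=ctrl.grab_frame('wrist')[120:320,180:420];b=ctrl.grab_frame('scene')[170:290,170:314]
f=lambda x:cv2.resize(cv2.cvtColor(x,cv2.COLOR_RGB2BGR),(400,333),interpolation=cv2.INTER_CUBIC)
cv2.imwrite('pics/c3.png',np.hstack([f(a),f(b)]))
print(ctrl.get_state()['force'])
E
```

```text
[ 0.28626453 -0.75793951 -0.32838532]
```

View pics/c3.png

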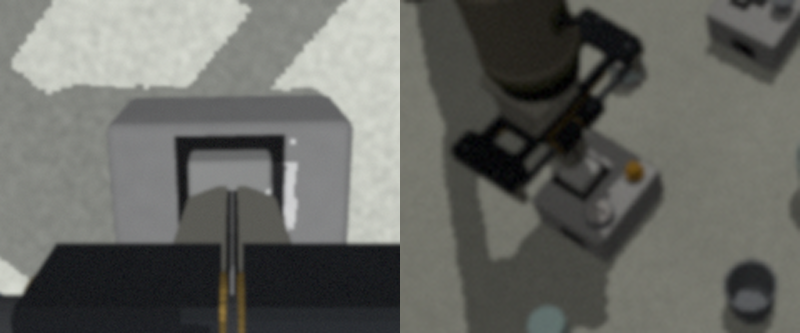

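The fingertip is over the square key. The key's apparent width (about 49 px) puts its top at TCP depth, so it seems to have gone down with the finger; the resistance only shows while it moves. I'll go on in 1 mm steps until the stop is felt.

```bash
python3 -m jog '[[0,0,-0.01,0,0,0,1]]' && python3 -m jog '[[0,0,-0.01,0,0,0,1]]'&& python3 -m jog '[[0,0,0,0,0,0,1]]'
```

```text
time: 5.3
tool_pos: [0.466, -0.2867, 0.0629]
tcp_rot: [-0.041, 0.999, -0.0, 0.0]
force: [0.4, -0.6, -0.2]
opening: 0.0007
finger_force: 0.0
time: 5.4
tool_pos: [0.4659, -0.2866, 0.0617]
tcp_rot: [-0.041, 0.999, -0.0, 0.0]
force: [-0.2, -0.0, 0.3]
opening: 0.0007
finger_force: 0.0
time: 5.5
tool_pos: [0.4657, -0.2865, 0.0615]
tcp_rot: [-0.041, 0.999, 0.0, -0.0]
force: [-0.2, 0.5, 0.9]
opening: 0.0004
finger_force: 0.0
```

```bash
python3 -m jog '[[0,0,-0.01,0,0,0,1]]' |grep -E "pos|force:" && python3 -m jog '[[0,0,-0.01,0,0,0,1]]'|grep -E "pos|force:"; python3 - <<'E'
from h import *
a=ctrl.grab_frame('wrist')[170:260,230:370]
cv2.imwrite('pics/c4.png',cv2.resize(cv2.cvtColor(a,cv2.COLOR_RGB2BGR),(770,495),interpolation=cv2.INTER_CUBIC))
H=np.linalg.inv(ctrl.calibration('wrist')['hand_eye']);f=200/np.tan(np.radians(65.618/2))
for p in((0,0,0),(.0075,0,0),(.016,0,0)):
  q=H[:3,:3]@p+H[:3,3];print(p,318.86+f*q[0]/q[2],198.07+f*q[1]/q[2],q[2])
E
```

```text
tool_pos: [0.4659, -0.2867, 0.0608]
force: [0.6, -0.7, -0.1]
finger_force: 0.0
tool_pos: [0.4659, -0.2866, 0.0597]
force: [-0.4, 0.4, -0.6]
finger_force: 0.0
(0, 0, 0) 317.40374315001515 228.42683211745728 0.20665966121173365
(0.0075, 0, 0) 317.3903117612287 217.80727797555147 0.2045816264662173
(0.016, 0, 0) 317.37475582383826 205.5079452726547 0.20222652042129877
```

View pics/c4.png

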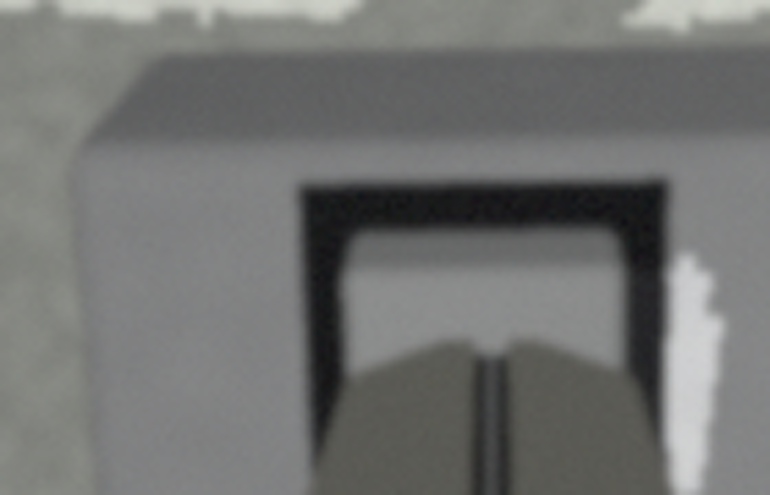

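The key's front face is still about 12 mm tall at crop rows 230–262, so the key hasn't been pressed. The box's width in pixels puts the tip about 13 mm higher than reported, so it's hovering just above the key. I'll go on down and watch the force.

```bash
for i in 1; do python3 -m jog '[[0,0,-0.01,0,0,0,1],[0,0,-0.02,0,0,0,1]]'; python3 -m jog '[[0,0,-0.01,0,0,0,1],[0,0,-0.02,0,0,0,1]]';  python3 -m jog '[[0,0,-0.01,0,0,0,1],[0,0,-0.02,0,0,0,1]]'; done |grep -E "pos|e: \["
```

```text
tool_pos: [0.4659, -0.2866, 0.0577]
force: [-0.1, 1.3, 0.0]
tool_pos: [0.4658, -0.2866, 0.0556]
force: [-0.5, 1.1, -0.4]
tool_pos: [0.4658, -0.2866, 0.0536]
force: [1.3, -0.0, 0.2]
```

```bash
(python3 -m jog '[[0,0,-0.01,0,0,0,1],[0,0,-0.02,0,0,0,1]]'; python3 -m jog '[[0,0,-0.01,0,0,0,1],[0,0,-0.02,0,0,0,1]]') |grep -E "pos|e: \["
python3 - <<'E'
from h import *
a=ctrl.grab_frame('wrist')[130:270,200:400];b=ctrl.grab_frame('top')[195:285,375:505]
f=lambda x,h:cv2.resize(cv2.cvtColor(x,cv2.COLOR_RGB2BGR),(400,h),interpolation=cv2.INTER_CUBIC)
cv2.imwrite('pics/c5.png',np.hstack([f(a,280),f(b,280)]))
E
```

```text
tool_pos: [0.4659, -0.2866, 0.0517]
force: [-0.9, 0.0, -0.4]
tool_pos: [0.4658, -0.2866, 0.0497]
force: [0.2, -1.1, -0.2]
```

View pics/c5.png

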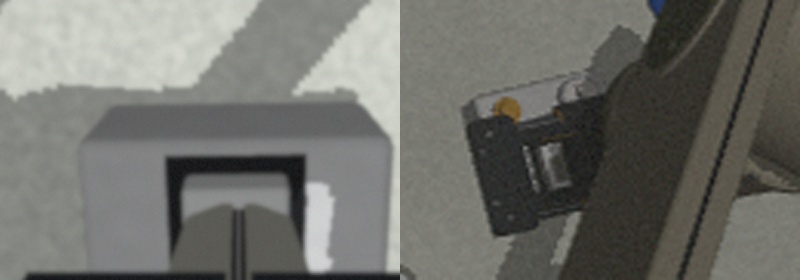

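The crops show the key still fully up at its expected size for the reported height. So the visible fingertips must end about 20 mm short of the reported TCP. The tip edge is only about 7 rows behind the key's front edge, so I'll shift it 5 mm in +x and keep lowering while watching the force.

```bash
(python3 -m jog '[[0.05,0,0,0,0,0,1],[0.05,0,0,0,0,0,1]]';python3 -m jog '[[0,0,-0.01,0,0,0,1]]';python3 -m jog '[[0,0,-0.01,0,0,0,1]]';python3 -m jog '[[0,0,-0.01,0,0,0,1]]';python3 -m jog '[[0,0,-0.01,0,0,0,1]]';) |grep -E "pos|e: \["
python3 - <<'E'
from h import *
g=cv2.cvtColor(ctrl.grab_frame('wrist'),cv2.COLOR_RGB2GRAY)
np.set_printoptions(linewidth=250)
for c in (296,310,318):print(c,g[195:250,c-1:c+2].mean(1).astype(int))
print(g[225,280:360])
E
```

```text
tool_pos: [0.4715, -0.2867, 0.0499]
force: [-0.2, -1.0, 0.5]
tool_pos: [0.4712, -0.2867, 0.0489]
force: [0.5, -0.3, 0.1]
tool_pos: [0.4709, -0.2866, 0.0477]
force: [0.3, 0.1, 0.2]
tool_pos: [0.4708, -0.2866, 0.0466]
force: [-0.0, 0.4, 0.5]
tool_pos: [0.4708, -0.2865, 0.0458]
force: [-0.9, 0.3, 2.8]
296 [123 127 128 131 130 126 108  78  47  26  24  24  26  27  29  38  59  84 100 105 106 107 111 119 129 135 141 142 143 143 143 143 142 143 142 142 142 142 142 141 138 128 112  98  93  91  91  90  90  90  92  90  91  91  91]
310 [123 126 127 128 130 124 103  69  39  29  26  25  25  26  28  43  67  89 102 105 106 107 113 122 131 137 140 141 142 143 142 142 142 141 142 138 128 111  97  92  90  91  90  90  90  91  91  91  90  90  91  90  91  90  90]
318 [124 127 129 130 130 124 103  69  38  24  26  27  26  24  27  46  73  93 103 105 106 108 114 124 131 137 140 142 142 142 142 141 142 141 142 141 140 136 124 103  77  66  63  63  61  62  62  61  61  62  63  61  62  62  61]
[130 126 106  76  45  32  25  24  27  41  74 109 131 139 142 143 142 144 142 143 143 142 142 142 143 143 143 142 142 142 142 142 142 142 142 142 142 143 143 142 141 141 142 142 140 140 143 142 140 141 142 141 140 142 141 139 141 142 141 143 142 142
 140 135 127 109  79  47  28  22  21  27  34  62 107 146 166 171 174 173]
```

Contact at a reported z of 0.046 with 2.8 N, and the tip is now centred on the key. Pressing 10 mm.

```bash
(python3 -m jog '[[0,0,-0.02,0,0,0,1],[0,0,-0.04,0,0,0,1],[0,0,-0.06,0,0,0,1],[0,0,-0.08,0,0,0,1]]';python3 -m jog '[[0,0,-0.01,0,0,0,1]]';python3 -m jog '[[0,0,-0.01,0,0,0,1]]';python3 -m jog '[[0,0,-0.005,0,0,0,1]]') |grep -E "pos|e: \["

```

```text
tool_pos: [0.4709, -0.2866, 0.0376]
force: [-0.8, 0.7, 3.5]
tool_pos: [0.4709, -0.2866, 0.0365]
force: [-1.2, 1.5, 4.0]
tool_pos: [0.4709, -0.2867, 0.0359]
force: [-3.3, 1.9, 10.4]
tool_pos: [0.471, -0.2867, 0.0358]
force: [-4.5, 3.3, 10.3]
```

The key is on its stop (10 N). I'll lift and go to the igniter.

```bash
(python3 -m jog '[[0,0,0.1,0,0,0,1],[0,0,0.4,0,0,0,1],[0,0,0.8,0,0,0,1],[0,0,1,0,0,0,1]]';python3 -m jog '[[0,0,0.5,0,0,0,1],[0.05,0.5,0.5,0,0,0,1],[0.1,1,0.5,0,0,0,1]]'
python3 -m jog '[[0,0.5,0,0,0,0,1],[0,1,0,0,0,0,1]]';python3 -m jog '[[0,0.5,0,0,0,0,1],[0,1,0,0,0,0,1]]';python3 -m jog '[[0,0.5,0,0,0,0,1],[0,1,0,0,0,0,1]]';python3 -m jog '[[0.03,0.5,0,0,0,-0.01,1],[0.06,1,0,0,0,-0.015,1],[0.06,1,0,0,0,-0.015,1],[0.06,1,0,0,0,-0.015,1],[0.06,1,0,0,0,-0.015,1]]') |grep -E "pos|e: \[|rot|time"
python3 - <<'E'
from h import *
import pickle
s=ctrl.get_state();im=ctrl.grab_frame('wrist');pickle.dump(s,open('w3.pkl','wb'))
a=cv2.cvtColor(im,cv2.COLOR_RGB2BGR);cv2.imwrite('pics/w3.png',a);g=cv2.cvtColor(a,cv2.COLOR_BGR2GRAY)
c=cv2.HoughCircles(cv2.medianBlur(g,3)[120:260],cv2.HOUGH_GRADIENT,1,30,param1=100,param2=18,minRadius=13,maxRadius=34)
if c is not None:
  for u,v,r in c[0]:print(u,v+120,r,onz('wrist',(u,v+120),.094,s))
E
```

```text
time: 8.6
tool_pos: [0.4721, -0.2875, 0.1391]
tcp_rot: [-0.041, 0.999, -0.001, 0.002]
force: [0.3, 0.1, -0.1]
time: 8.9
tool_pos: [0.4819, -0.1876, 0.1878]
tcp_rot: [-0.04, 0.999, -0.001, 0.002]
force: [1.5, 1.6, -0.6]
time: 9.1
tool_pos: [0.4806, -0.0854, 0.1856]
tcp_rot: [-0.041, 0.999, -0.0, 0.0]
force: [1.3, -0.3, 0.6]
time: 9.3
tool_pos: [0.4805, 0.0148, 0.1857]
tcp_rot: [-0.041, 0.999, -0.0, 0.0]
force: [1.5, 0.2, 0.1]
time: 9.5
tool_pos: [0.4805, 0.1149, 0.1857]
tcp_rot: [-0.041, 0.999, 0.0, 0.001]
force: [0.5, -0.1, -0.1]
time: 10.0
tool_pos: [0.4868, 0.212, 0.1852]
tcp_rot: [0.006, 1.0, -0.0, -0.0]
force: [-0.0, -0.6, 0.2]
340.5 188.5 23.0 [0.48279656 0.23354764 0.094     ]
105.5 201.5 13.6 [0.49304983 0.00893165 0.094     ]
```

View pics/w3.png

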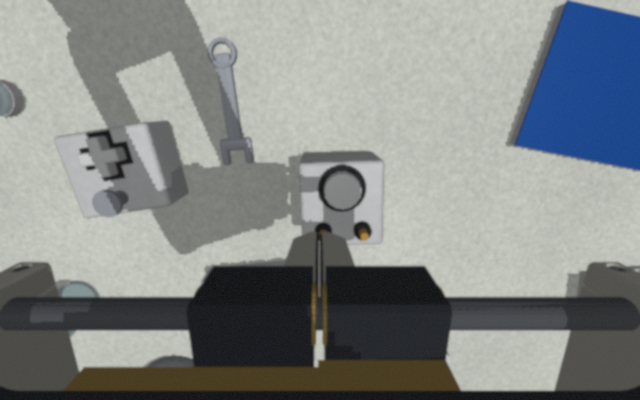

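The igniter's round key is at (342,187), which is about (0.483, 0.234), and its pins are behind it at row 231. I'll allow for the few mm of x offset seen at the purge key.

```bash
(python3 -m jog '[[0,0.22,-0.3,0,0,0,1],[0,0.22,-0.6,0,0,0,1],[0,0.22,-0.9,0,0,0,1]]';python3 -m jog '[[0,0,-0.1,0,0,0,1],[0,0,-0.2,0,0,0,1],[0,0,-0.24,0,0,0,1],[0,0,-0.24,0,0,0,1]]')|grep -E "pos|e: \["
python3 - <<'E'
from h import *
g=cv2.cvtColor(ctrl.grab_frame('wrist'),cv2.COLOR_RGB2GRAY)
np.set_printoptions(linewidth=250)
print(g[190:250,309:312].mean(1).astype(int));
for r in(222,228): print(g[r,270:370])
E
```

```text
tool_pos: [0.4875, 0.2337, 0.0947]
force: [-0.2, 0.1, -0.6]
tool_pos: [0.4874, 0.2347, 0.0719]
force: [-0.2, 0.4, 0.6]
[108 112 115 117 118 112  93  63  36  27  24  24  23  25  27  40  61  81  94  98 100 102 107 118 129 136 137 134 135 134 134 134 134 133 134 133 134 134 132 133 130 119 104  91  84  84  83  84  84  84  84  85  85  84  85  84  84  85  85  85]
[122 123 123 122 121 122 124 121 123 121 122 117 101  73  43  22  22  25  25  19  26  31  56  82  98 106 116 124 132 133 137 134 136 134 134 135 133 135 136 135 133 134 133 134 133 134 133 133 135 135 133 134 135 134 132 133 134 134 134 133 134 132
 136 141 149 150 149 149 145 137 128 115 104  92  79  58  37  30  26  20  18  25  22  33  57  88 108 120 122 121 122 122 123 122 121 123 122 121 122 123]
[124 122 122 121 122 123 125 123 124 121 115  97  68  39  21  23  26  25  26  29  47  78 108 126 134 134 134 134 135 133 133 134 134 134 133 132 134 133 135 133 132 133 134 134 134 133 135 133 132 133 133 133 135 133 132 133 132 134 132 132 132 132
 134 133 133 132 134 132 131 133 132 132 134 130 124 108  90  65  46  38  35  38  34  33  50  91 141 175 187 192 192 192 191 182 157 135 125 122 123 124]
```

The tip is centred on the round key (columns 290–344). Pressing.

```bash
(python3 -m jog '[[0,0,-0.03,0,0,0,1],[0,0,-0.05,0,0,0,1],[0,0,-0.07,0,0,0,1],[0,0,-0.09,0,0,0,1]]';python3 -m jog '[[0,0,-0.02,0,0,0,1],[0,0,-0.04,0,0,0,1]]';python3 -m jog '[[0,0,-0.01,0,0,0,1]]';python3 -m jog '[[0,0,-0.01,0,0,0,1]]') |grep -E "pos|e: \["

```

```text
tool_pos: [0.4873, 0.2352, 0.0628]
force: [0.4, -0.4, 3.2]
tool_pos: [0.4873, 0.2351, 0.0585]
force: [1.5, 0.7, 2.9]
tool_pos: [0.4873, 0.2351, 0.0573]
force: [2.5, 0.7, 3.9]
tool_pos: [0.4873, 0.2351, 0.0565]
force: [2.7, 0.1, 2.4]
```

```bash
(python3 -m jog '[[0,0,-0.01,0,0,0,1]]';python3 -m jog '[[0,0,-0.005,0,0,0,1]]') |grep -E "pos|e: \["

```

```text
tool_pos: [0.4873, 0.2351, 0.0558]
force: [-1.4, 0.1, 11.0]
tool_pos: [0.4873, 0.2351, 0.0557]
force: [-1.8, -0.7, 12.6]
```

Bottomed at 12 N. On to the timer.

```bash
(python3 -m jog '[[0,0,0.1,0,0,0,1],[0,0,0.4,0,0,0,1],[0,0,0.8,0,0,0,1],[0,0,1,0,0,0,1]]';python3 -m jog '[[0.5,-0.4,0.3,0,0,0.01,1],[1,-0.9,0.3,0,0,0.015,1],[1,-0.9,0.3,0,0,0.015,1]]';python3 -m jog '[[0.3,-0.24,0,0,0,0,1],[0.3,-0.24,0,0,0,0,1],[0.3,-0.24,0,0,0,0,1]]')|grep -E "pos|e: \["
python3 - <<'E'
from h import *
import pickle
s=ctrl.get_state();im=ctrl.grab_frame('wrist');pickle.dump(s,open('w4.pkl','wb'))
a=cv2.cvtColor(im,cv2.COLOR_RGB2BGR);cv2.imwrite('pics/w4.png',a);g=cv2.cvtColor(a,cv2.COLOR_BGR2GRAY)
print('bottle',onz('top',(160,205),.0),'timer key',onz('top',(241.5,204.7),.059))
cs,_=cv2.findContours((g[100:262]<60).astype(np.uint8),cv2.RETR_LIST,cv2.CHAIN_APPROX_NONE)
for c in cs:
  if cv2.contourArea(c)>150:
    r=cv2.minAreaRect(c);q=(r[0][0],r[0][1]+100);print(q,r[1:],onz('wrist',q,.049,s))
E
```

```text
tool_pos: [0.4874, 0.2351, 0.1579]
force: [0.3, 0.8, 0.3]
tool_pos: [0.5881, 0.1434, 0.1858]
force: [-0.2, 0.6, 0.5]
tool_pos: [0.6163, 0.1201, 0.1837]
force: [-0.6, -0.1, -0.2]
bottle [0.66257432 0.33252    0.        ] timer key [0.62251301 0.1208506  0.059     ]
(496.0509338378906, 232.30467224121094) ((19.818950653076172, 45.505210876464844), 34.04593276977539) [0.65760025 0.32639583 0.049     ]
(323.0, 191.5) ((25.0, 80.0), 90.0) [0.62577819 0.12650792 0.049     ]
(473.5, 110.5) ((17.0, 17.0), 90.0) [0.52850658 0.27191    0.049     ]
```

The timer's surround is at (323,191.5), 80 by 25 px and square to the hand, with its centre near (0.625, 0.125). Approaching to hover just above.

```bash
(python3 -m jog '[[0.1,0.05,-0.3,0,0,0,1],[0.1,0.05,-0.6,0,0,0,1],[0.1,0.05,-0.9,0,0,0,1]]';python3 -m jog '[[0,0,-0.25,0,0,0,1],[0,0,-0.45,0,0,0,1],[0,0,-0.54,0,0,0,1],[0,0,-0.54,0,0,0,1]]')|grep -E "pos|e: \["
python3 - <<'E'
from h import *
g=cv2.cvtColor(ctrl.grab_frame('wrist'),cv2.COLOR_RGB2GRAY)
np.set_printoptions(linewidth=250)
for c in(285,310):print(g[190:255,c-1:c+2].mean(1).astype(int));
for r in(222,228): print(g[r,230:410])
E
```

```text
tool_pos: [0.626, 0.1274, 0.0941]
force: [0.2, -0.3, 0.1]
tool_pos: [0.6248, 0.1267, 0.0393]
force: [0.8, -0.5, -0.2]
[103  99  99  99  99  99 100 101 101 101 104 109 117 124 128 130 133 134 134 135 132 121  95  60  34  24  25  26  24  25  40  66  88 101 104 105 107 109 116 125 134 137 140 141 141 141 141 140 140 141 141 140 140 140 140 140 140 140 140 140 139 139
 137 138 138]
[102  99  99  99 101 101 101 102 103 102 105 111 119 126 130 131 134 136 137 137 132 117  88  53  31  26  24  24  27  31  47  71  93 103 105 106 106 109 118 128 131 125 110  97  92  89  90  91  90  90  90  90  90  90  91  90  90  90  90  90  89  89
  90  90  90]
[134 134 134 135 136 134 136 134 136 136 134 135 135 134 126 102  67  40  30  27  25  22  24  27  35  49  65  75  81  82  82  83  84  86  86  86  88  88  86  88  87  86  87  89  87  88  87  87  89  88  88  88  88  87  88  88  88  89  89  89  92  92
  93  92  93  91  92  93  93  92  94  93  92  90  90  92  91  92  93  93  93  93  92  92  94  94  95  95  97  96  98  97  95  96  97  97  97  96  98  96  96  97  96  97  96  97  96  96  97  97  96  98  99  9
[... 291 characters left out ...]
5 134 134 134 132 133 133 134 134 130 116  86  50  33  27  27  46  73  95 109 113 114 113 113 113 114 115 114 113 114 114 113 114 114 114 115 113 115 114 114 115 115 116 115 115 116 114 116 115 116 117 116 116 115 117 116 117
 117 116 117 117 117 116 118 116 118 117 118 119 118 118 118 119 118 118 116 120 118 119 120 118 119 117 119 119 118 120 119 121 120 119 120 119 119 121 120 121 120 122 122 133 145 154 157 155 155 155 157 157 156 156 157 158 158 158 158 158 157 157
 158 158 158 159 159 161 162 162 162 163 163 159 152 146 141 134 128 125 124 124 123 125 124 125 124 124 120 106  81  49  31  20  31  54  90 117 131 132 133 134 135 135 135 135 134 135 134 133 134 133 129 126 128 148 182 205]
```

The key is centred sideways, but its front edge is at row 228 with the tip at row 231, so the tip would land about 4 mm too far forward. I'll shift it +4 mm in x, go down to just above contact and check.

```bash
(python3 -m jog '[[0.04,0,0,0,0,0,1],[0.04,0,-0.03,0,0,0,1],[0.04,0,-0.06,0,0,0,1],[0.04,0,-0.06,0,0,0,1]]')|grep -E "pos|e: \["
python3 - <<'E'
from h import *
g=cv2.cvtColor(ctrl.grab_frame('wrist'),cv2.COLOR_RGB2GRAY)
np.set_printoptions(linewidth=250)
for c in(285,310):print(g[200:265,c-1:c+2].mean(1).astype(int));
E
```

```text
tool_pos: [0.6307, 0.1259, 0.0345]
force: [-0.4, -0.2, 0.2]
[134 133 134 133 126 105  69  39  28  25  26  27  24  29  49  76  96 103 103 105 106 111 117 128 134 138 140 140 140 140 140 139 141 140 140 140 139 140 139 139 139 139 139 138 139 139 138 137 139 139 135 127 113 110 122 128 127 123 121 118 114 109
 105 101  95]
[135 136 137 136 127 104  66  33  25  21  25  23  26  32  52  79  96 103 104 105 106 113 122 131 135 139 140 139 140 139 136 126 108  96  90  89  89  89  89  88  88  89  90  89  89  89  89  88  90  90  90  89  89  89  90  89  90  89  89  89  89  88
  89  88  85]
```

```bash
(python3 -m jog '[[-0.025,0,0,0,0,0,1],[-0.025,0,-0.02,0,0,0,1],[-0.025,0,-0.04,0,0,0,1],[-0.025,0,-0.06,0,0,0,1],[-0.025,0,-0.06,0,0,0,1]]';python3 -m jog '[[0,0,-0.02,0,0,0,1],[0,0,-0.04,0,0,0,1],[0,0,-0.05,0,0,0,1]]';python3 -m jog '[[0,0,-0.01,0,0,0,1]]';python3 -m jog '[[0,0,-0.01,0,0,0,1]]')|grep -E "pos|e: \["
```

```text
tool_pos: [0.6283, 0.1259, 0.0286]
force: [-0.6, 0.5, -0.4]
tool_pos: [0.6284, 0.1259, 0.0236]
force: [-0.3, -0.4, 3.1]
tool_pos: [0.6284, 0.126, 0.0227]
force: [-1.7, -0.3, 2.1]
tool_pos: [0.6284, 0.1259, 0.0217]
force: [-0.4, -0.4, 3.2]
```

```bash
(python3 -m jog '[[0,0,-0.01,0,0,0,1]]';python3 -m jog '[[0,0,-0.01,0,0,0,1]]';python3 -m jog '[[0,0,-0.01,0,0,0,1]]')|grep -E "pos|e: \["
```

```text
tool_pos: [0.6284, 0.1259, 0.021]
force: [-3.8, -0.6, 9.3]
tool_pos: [0.6285, 0.126, 0.0206]
force: [-5.6, -1.2, 13.9]
tool_pos: [0.6285, 0.1259, 0.0203]
force: [-8.8, -1.6, 18.5]
```

All three have hit their stops at the same 28 mm tip offset. I'll lift clear and check.

```bash
(python3 -m jog '[[0,0,0.1,0,0,0,1],[0,0,0.4,0,0,0,1],[0,0,0.8,0,0,0,1],[0,0,1,0,0,0,1]]';python3 -m jog '[[0,0,0.5,0,0,0,1],[0,0,1,0,0,0,1],[0,0,1,0,0,0,1]]';python3 -m jog '[[-0.5,0.5,0,0,0,0,1],[-1,1,0,0,0,0,1],[-1,1,0,0,0,0,1]]';python3 -m jog '[[-0.5,0.5,0,0,0,0,1],[-1,1,0,0,0,0,1],[-1,1,0,0,0,0,1]]';python3 -m jog '[[-0.5,0.5,0,0,0,0,1],[-1,1,0,0,0,0,1],[-1,1,0,0,0,0,1],[-1,1,0,0,0,0,1]]')|grep -E "time|pos|e: \["
python3 - <<'E'
from h import *
b=cv2.cvtColor(ctrl.grab_frame('top'),cv2.COLOR_RGB2BGR);a=cv2.imread('pics/top0.png')
cr=lambda i:cv2.resize(i[160:310,160:460],(600,300),interpolation=cv2.INTER_CUBIC)
cv2.imwrite('pics/fin.png',np.vstack([cr(a),cr(b)]))
E
```

```text
time: 15.75
tool_pos: [0.6298, 0.1261, 0.1224]
force: [0.8, -0.7, 0.8]
time: 16.05
tool_pos: [0.6325, 0.1264, 0.2286]
force: [0.7, -0.2, 0.6]
time: 16.35
tool_pos: [0.5267, 0.2271, 0.2183]
force: [-0.1, 0.4, 0.0]
time: 16.65
tool_pos: [0.4264, 0.3274, 0.2185]
force: [0.2, 0.4, 0.5]
time: 17.05
tool_pos: [0.3245, 0.429, 0.2186]
force: [0.2, 0.0, 0.6]
```

View pics/fin.png

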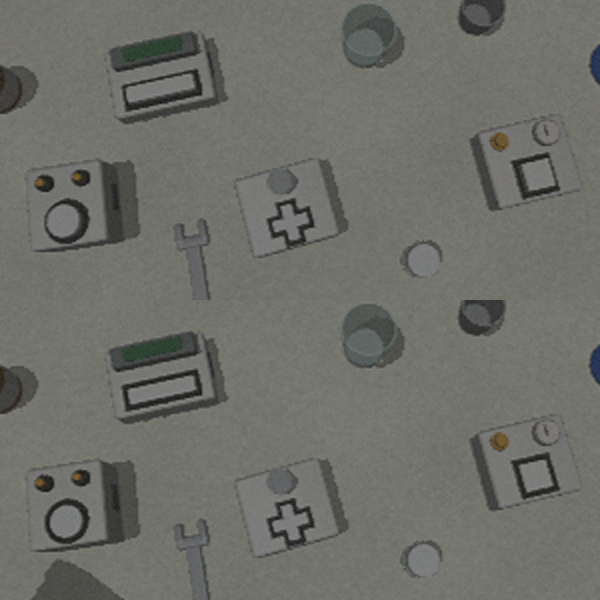

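The before and after views show the square (535,475), round (67,520) and bar (162,390) keys sitting centred in their surrounds, so all three are down. The cross (290,520) and everything else are unchanged.

```bash
python3 -c "
from cell import ctrl
print(ctrl.job_done())"
```

```text
the job is handed in; nothing more can be done
None
```

I pressed the purge, igniter and timer keys fully down in that order and handed the job in at about 17 s; the final top view shows the vent key, boxes and nearby items unmoved and the hand clear.

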